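# Fit the four-hole brake disc to the studded wheel hub

## Robot

A 6-joint arm with a two-finger parallel gripper is mounted at the origin on the work surface. World frame = base frame: x ahead of the robot, y to its left, z up, the work surface at z = 0. Lengths are in m, angles in rad, forces in N, time in s.
With the tool pointing down it reaches from about 0.35 to 0.775 m from the base axis. Payload 7.3 kg.
Tool frame: the origin (TCP) lies on the centre line of the jaws, within the pads' length; the fingertips stand ahead of it and the grasp point (between the pads) lies 11 mm behind it (robot.nose_length is the z of the fingertips in the tool frame, in m); z points along the fingers, y is the line along which they close (so a half turn about z gives the same grasp; the last joint's range is limited). The gripper opens to 92 mm and grips with 3 to 60 N. Pads are 19 mm wide; open, the fingers measure 130 mm over their backs; the gripper's body (75 mm by 190 mm) begins 47 mm behind the grasp point.
Start: joints at [-1.309, 0.342, 1.524, -0, 1.275, -0.146], TCP at [0.208, -0.482, 0.235] pointing down, gripper open.
Joint ranges: [-2.53, 2.53], [-0.77, 2.02], [0.04, 2.7], [-1, 4.14], [0.28, 2.66], [-3.11, 3.11]. Speed limits (rad/s): [2.57, 2.57, 3.14, 3.14, 3.14, 3.14].

## Interface

Orientations are given as [roll, pitch, yaw] about the fixed x, y, z axes, in that order (R = Rz(yaw) Ry(pitch) Rx(roll)).
In Python, from cell import robot, cams gives the robot as it stands. The module is installed in compiled form; this text tells all that it offers.
- The arm moves only by the tool carry_out, never from a script. Its argument "deltas" is a list of rows, each a list of 7 numbers: the shift along the tool's x, y, z in cm, then the turn, a rotation vector about the tool's x, y, z in rad, then the opening, from 0 (shut) to 1 (fully open). A call has exactly 8 rows; each row shifts and turns the commanded pose from where the row before left it, along the tool's axes as they then stand; what a row does not reach is not made up. A row lasts 1/12 s, in which the tool goes at most 41.7 mm and 7.16 degrees, less where a joint would pass 70% of its speed; a pose out of reach is approached as far as the arm can. A call is refused whole if a number of a shift passes 4.17 or a number of a turn 0.125, either way. A call with a gripper value outside its range is refused whole. The fingers move at their own pace and stop on an object; "force" is the grip in N (left out, the last holds). Time passes only in rows, so rows that do not move let the fingers close, or fill a call up. It gives the time, the measured TCP pose, the force, the opening and the grip force at its end, in the units of the state.
- robot.observe(): the state, without advancing time (a new reading comes with each control period).
- cams.read_camera(name): name is "side" or "top"; returns a dict with "image" (384x512x3 uint8, blue, green, red), "depth" (384x512 float32, m along the optical axis (not along the pixel's ray), 0 where there is no reading), "fx", "fy", "cx", "cy" (pixels), "D" ([k1, k2, p1, p2, k3] as OpenCV has them; the pictures are not rectified), "world_to_cam" (4x4, takes a point from world to camera coordinates). Camera axes: x right, y up, looking along -z (the intrinsics and any distortion apply to the point x, -y, -z); pixel columns grow to the right and rows downward; lengths in m; the calibration is good to about 2 mm. A picture is of the moment at which its call begins.
- robot.hand_in(): hands the job in; it is judged then, once.
The state is a dict: "time": time; "qpos": joint angles; "qvel": joint speeds; "joint_efforts": joint torques, N m; "tool_pos": TCP position; "tool_rot": TCP orientation; "contact_force": force on the tool from outside, world axes, zero at the start; "torque": the same for the moment, N m; "opening": finger opening in m; "grip_force": force on a finger pad.
Only numpy, scipy, OpenCV 4.12 (cv2) and the standard library are available. Lean on these libraries where they do the work, as an engineer would, in place of code of your own. Each camera call takes 0.05 s, during which the arm holds its last target. There are 200 camera calls.

## Task

Take the brake disc with four stud holes, boss up, and lower it over the nose of the wheel hub on its bench stand. Turn it until all four holes line up with the studs and slide it on, fully home and flat on the hub's face. Let go of it, and leave the three-hole disc and everything else on the bench as they are.

Things in the scene. Friction and masses are not known exactly. Their poses are not given: they have to be found in the camera images.
- disc4: Steel brake disc, 0.5 to 0.8 kg, 176 mm across, flat, boss up. Plate 2 to 8 mm above the underside; eight-sided central boss, 50 mm across flats, from 0 to 40 mm, 35 mm bore through. Four stud holes, 13.5 mm, evenly spaced 57.5 mm from the axis (4 mm drillings near the rim are ventilation). Origin: centre of the underside; z up; +x through one stud hole; boss flats face +x and every 45 deg. 
- disc3: Steel brake disc, 0.6 kg, 176 mm across, flat, boss up. Plate 2 to 8 mm above the underside; eight-sided central boss, 50 mm across flats, from 0 to 40 mm, 35 mm bore through. Three stud holes, 13.5 mm, evenly spaced 57.5 mm from the axis (4 mm drillings near the rim are ventilation). Origin: centre of the underside; z up; +x through one stud hole; boss flats face +x and every 45 deg. Does not fit: leave.
- hub_face (a point): Centre of the hub's mounting face, a level round flange 140 mm across, 60 mm above the bench, on a fixed stand; z up along the hub's axis. A disc fully home has its origin here; one over the nose but not lined up rests on the stud tips, origin 25 mm higher. This frame's yaw follows the stand, NOT the studs.
- nose_tip (a point): Top centre of the hub's round nose, 55 mm above its face: 32 mm thick, the last 12 mm tapering to 18 mm. It passes through the disc's bore and centres it before the studs are met.
- stud_circle (a point): Point on the hub's axis level with the stud tips, 27 mm above the face. Four upright studs, 10 mm thick with ball tips, every 90 deg, 57.5 mm from the axis. Their angle is not given by this frame: the hub is locked (to about 4 N m) at an angle that differs each time; find it by sight or feel. A disc turned under light pressure sinks once within about 5 deg.
- hammer: Hammer lying on the bench; origin at its underside. Leave alone.
- wrench: Spanner lying on the bench between robot and hub; origin at its underside. Leave alone.
- socket: Deep steel socket standing on end, 26 mm across, 78 mm tall; origin: centre of its underside. Leave alone.
- pad: Brake pad lying flat, 50 x 110 x 15 mm; origin: centre of its underside. Leave alone.
- spray: Spray can standing, 64 mm across, 200 mm tall; origin: centre of its underside. Leave alone.
- tin: Round tin standing, 90 mm across, 75 mm tall; origin: centre of its underside. Leave alone.
Not all that is in view belongs to the job. What is shaped like the part that bears hub_face but brown is not meant.

How it is judged:
On the way:
1. the four-hole disc is lowered, not dropped, over the nose: its axis within 8 mm of the hub's and its underside still 15 to 50 mm above the hub's face (horizontal distance between disc4 and hub_face below 0.008 m and z of disc4 in the frame of hub_face between 0.015 and 0.05 m and angle between disc4's own z axis and vertical below 0.15 rad), for 0.12 s.
At the end, for the whole second after the job is handed in: The four-hole disc sits on the hub, boss up: centred within 4 mm, its underside within 3 mm of the hub's face, tilted under 0.05 rad, let go and at rest; the three-hole disc and every other loose thing within 40 mm of where it started (horizontal distance between disc4 and hub_face below 0.004 m and z of disc4 in the frame of hub_face between -0.003 and 0.003 m and angle between disc4's own z axis and vertical below 0.05 rad and linear speed of disc4 below 0.02 m/s and angular speed of disc4 below 0.1 rad/s and distance of each of disc3, hammer, wrench, socket, pad, spray, tin from where it was at the start of the episode below 0.04 m); the robot touches nothing.
It fails at once if the three-hole disc or another bystander is pushed or carried more than 40 mm (distance of any of disc3, hammer, wrench, socket, pad, spray, tin from where it was at the start of the episode above 0.04 m).
It also fails if it takes over 54 s, if anything falls off the work surface, if the arm or the gripper's body presses on something with over 40 N, if the wrist force passes 120 N, or if a joint passes its speed limit or range.

## Working session

There is one attempt and no reset: what is moved stays moved. The work goes in short steps, Python scripts to look and compute and a tool call to move; the robot and the scene stay as the last step left them, time stands still between calls to the robot, and variables do not carry over. Pictures are saved under pics/ and viewed, at most 10 in all, crops included, and the job is handed in when it is done.

Besides the shell and the picture viewer there is one more tool, called after "Emit:" by a JSON object that holds its "method" and its "body", one argument or row to a line. carry_out: Moves the arm, as the interface text tells. Its arguments: {"type":"object","properties":{"deltas":{"type":"array","items":{"type":"array","items":{"type":"number"}}},"force":{"type":"number"}},"required":["deltas"]}

```bash
mkdir -p pics
cat > h.py <<'E'
import numpy as np, cv2
from cell import robot, cams
def K(c): return np.array([[c['fx'],0,c['cx']],[0,c['fy'],c['cy']],[0,0,1.]])
def cloud(c):
    h,w=c['depth'].shape
    u,v=np.meshgrid(np.arange(w),np.arange(h))
    n=cv2.undistortPoints(np.stack([u,v],-1).reshape(-1,1,2).astype(np.float64),K(c),np.array(c['D'])).reshape(h,w,2)
    d=c['depth']; P=np.stack([n[...,0]*d,-n[...,1]*d,-d],-1)
    T=np.linalg.inv(c['world_to_cam']); return P@T[:3,:3].T+T[:3,3]
def ray(c,uv,z):
    n=cv2.undistortPoints(np.array(uv,float).reshape(-1,1,2),K(c),np.array(c['D'])).reshape(-1,2)
    T=np.linalg.inv(c['world_to_cam']); d=np.c_[n[:,0],-n[:,1],-np.ones(len(n))]@T[:3,:3].T; o=T[:3,3]
    return o+d*((z-o[2])/d[:,2])[:,None]
E
python3 - <<'E'
from h import *
for n in ('top','side'):
    c=cams.read_camera(n); cv2.imwrite(f'pics/{n}0.png',c['image']); print(n,np.linalg.inv(c['world_to_cam'])[:3,3].round(3),c['fx'],c['D'])
s=robot.observe(); print(s, robot.nose_length)
E
```

```text
top [0.314 0.    1.742] 459.07950274469675 [-0.16595488  0.          0.          0.          0.        ]
side [0.299 1.103 0.726] 401.9670634934736 [-0.04128925  0.          0.          0.          0.        ]
{'time': 0.1, 'qpos': array([-1.30899524e+00,  3.42648493e-01,  1.52490420e+00, -3.16459702e-05,
        1.27540623e+00, -1.45979038e-01]), 'qvel': array([ 0.00148397, -0.00175772, -0.00338442,  0.00038492, -0.00108778,
       -0.00075907]), 'joint_efforts': array([ 3.46598266e-03, -4.32000089e+01, -2.44695979e+01,  7.19426712e-02,
        5.25610533e-02, -4.29287070e-05]), 'tool_pos': array([ 0.20813135, -0.48160273,  0.23412285]), 'tool_rot': array([-3.14023651e+00, -1.68798584e-04,  4.07789239e-01]), 'contact_force': array([-0.41060264, -0.27277669, -0.14307261]), 'torque': array([ 0.04246849, -0.02409031,  0.00397024]), 'grip_force': 0.0, 'opening': 0.09180032369427187} 0.008
```

View pics/top0.png

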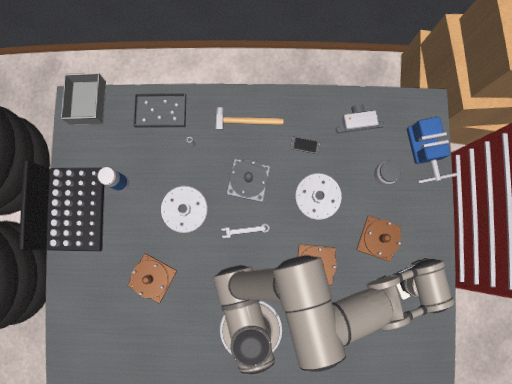

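View pics/side0.png

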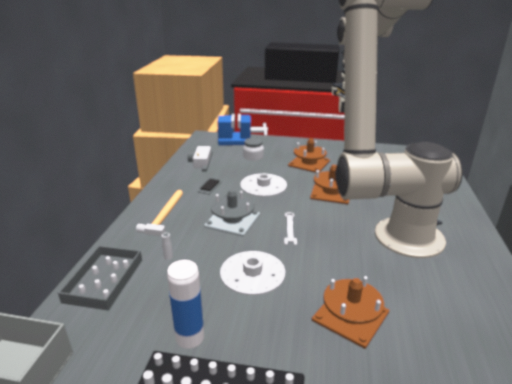

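The top view shows a white disc at (184,209), a second at (319,196), and the grey hub at (248,178). The brown hubs at (152,278), (380,238) and (318,262) are decoys. Either disc could be disc4, so I'll check both in one close crop.

Run:
```python
from h import *
c=cams.read_camera('top'); im=c['image']; P=cloud(c)
out=[]
for u,v in ((184,209),(319,196),(248,178)):
    out.append(cv2.resize(im[v-30:v+30,u-30:u+30],(264,264),interpolation=cv2.INTER_CUBIC))
cv2.imwrite('pics/crop1.png',np.hstack(out))
# disc outlines: white mask contours, holes = dark spots in disc
m=((im.min(2)>150)).astype(np.uint8)
for u,v in ((184,209),(319,196)):
    mm=np.zeros_like(m); mm[v-32:v+32,u-32:u+32]=m[v-32:v+32,u-32:u+32]
    cs,_=cv2.findContours(mm,cv2.RETR_EXTERNAL,cv2.CHAIN_APPROX_NONE); k=max(cs,key=cv2.contourArea)
    w=ray(c,k.reshape(-1,2),0.008); (x,y),r=cv2.minEnclosingCircle(w[:,:2].astype(np.float32)); e=cv2.fitEllipse(k)
    ctr=ray(c,[e[0]],.008)[0]; print('disc',(u,v),x,y,r,'ell',ctr.round(4))
    g=im.min(2); f=np.zeros_like(m); cv2.drawContours(f,[k],-1,1,-1)
    n,l,st,ce=cv2.connectedComponentsWithStats(((g<140)&(f>0)).astype(np.uint8))
    for i in range(1,n):
        p=ray(c,[ce[i]],.004)[0][:2]-ctr[:2]; print('  hole',st[i,4],ce[i].round(1),'r',np.hypot(*p).round(4),'ang',np.degrees(np.arctan2(p[1],p[0])).round(1))
# hub: heights
Q=P[150:210,215:285].reshape(-1,3)
for lo,hi in ((.055,.066),(.08,.095),(.105,.12)):
    s=Q[(Q[:,2]>lo)&(Q[:,2]<hi)]; print(lo,len(s),s.mean(0).round(4) if len(s) else '', (s.min(0)+s.max(0))[:2]/2 if len(s) else '')
```

```text
disc (184, 209) 0.45459702610969543 0.25369998812675476 0.08934816718101501 ell [0.4545 0.254  0.008 ]
  hole 4 [171.5 199.5] r 0.0598 ang 52.9
  hole 6 [197.5 203. ] r 0.0573 ang -66.0
  hole 57 [182.2 208.1] r 0.007 ang 59.6
  hole 1 [189. 212.] r 0.0234 ang -118.9
  hole 1 [186. 214.] r 0.0211 ang -154.3
  hole 5 [181.2 223.6] r 0.0563 ang 171.3
disc (319, 196) 0.5068445801734924 -0.2589160203933716 0.08919550478458405 ell [ 0.5066 -0.2586  0.008 ]
  hole 6 [322.8 181.8] r 0.0587 ang -19.0
  hole 5 [304. 191.] r 0.0574 ang 70.2
  hole 56 [319.5 194.7] r 0.0079 ang -45.4
  hole 2 [312.  196.5] r 0.0234 ang 93.7
  hole 3 [313.7 199.3] r 0.0211 ang 125.9
  hole 4 [332.5 200.5] r 0.058 ang -106.5
  hole 6 [313.5 210. ] r 0.0563 ang 161.3
0.055 822 [0.5658 0.0106 0.0611] [0.56691828 0.01155047]
0.08 33 [0.5664 0.0126 0.0864] [0.56499245 0.01150139]
0.105 44 [0.5654 0.0112 0.1128] [0.56508169 0.00944452]
```

View pics/crop1.png

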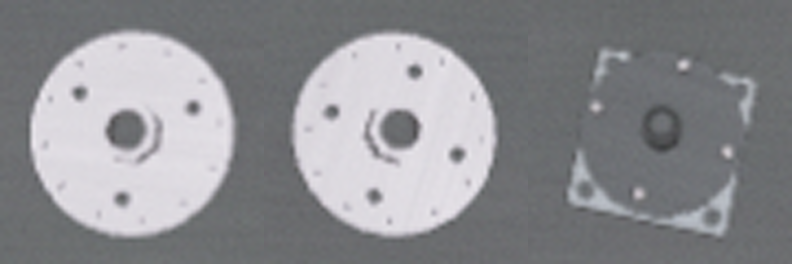

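The left disc has three holes. The right one at (319,196) has four, so it is disc4. The grey hub has four bright stud tips, and I'll measure their angle next.

Run:
```python
from h import *
c=cams.read_camera('top'); im=c['image']; g=im.min(2).astype(int)
pr=[(684,65),(597,106),(727,152),(638,193)]
uv=[]
for a,b in pr:
    i=(a-528)/4.4+218-.4; j=b/4.4+148-.4; i0,j0=round(i),round(j)
    w=g[j0-2:j0+3,i0-2:i0+3]; w=np.clip(w-np.median(w)-10,0,None); J,I=np.mgrid[j0-2:j0+3,i0-2:i0+3]
    uv.append([(w*I).sum()/w.sum(),(w*J).sum()/w.sum()])
def rep(uv,z):
    p=ray(c,uv,z)[:,:2]; m=p.mean(0); q=p-m; a=np.degrees(np.arctan2(q[:,1],q[:,0])); print(m.round(4),np.hypot(*q.T).round(4),a.round(1),'mod90',(np.degrees(np.angle(np.exp(4j*np.radians(a)).sum()))/4).round(2))
rep(uv,.086)
rep([[322.8,181.8],[304,191],[332.5,200.5],[313.5,210]],.006)
s=robot.observe(); print(s['tool_rot'])
```

```text
[0.5669 0.01  ] [0.0572 0.0576 0.0581 0.0569] [ -18.4   71.3 -109.   161.2] mod90 -18.72
[ 0.5077 -0.2589] [0.0572 0.0575 0.0577 0.0577] [ -18.7   71.6 -107.9  161.1] mod90 -18.48
[-3.14066735e+00 -1.32622488e-04  4.07799979e-01]
```

disc4 is at about (0.507, -0.259) with yaw -18.5° (mod 90). The hub is at (0.566, 0.0105) with studs at -18.7°, so almost no turn is needed. I'll use tool yaw 26.5°, which puts the fingers on boss flats midway between the studs.

Emit:
{"method": "carry_out", "body": {
  "deltas": [
    [0,0,0,0,0,-0.054,1],
    [3,-0.6,0,0,0,0,1],
    [3,-0.6,0,0,0,0,1],
    [3,-0.6,0,0,0,0,1],
    [3,-0.6,0,0,0,0,1],
    [3,-0.6,0,0,0,0,1],
    [3,-0.6,0,0,0,0,1],
    [3,-0.6,0,0,0,0,1]
  ],
  "force": 40
}}

```text
time: 0.87
tool_pos: [0.3785, -0.3496, 0.2346]
tool_rot: [-3.141, 0.0, 0.462]
contact_force: [0.1, -0.1, 0.1]
opening: 0.0913
grip_force: 0.0
```

Emit:
{"method": "carry_out", "body": {
  "deltas": [
    [3,-0.5,0,0,0,0,1],
    [3,-0.5,0,0,0,0,1],
    [3,-0.5,0,0,0,0,1],
    [3,-0.5,1,0,0,0,1],
    [2,-0.2,2,0,0,0,1],
    [1,0,3,0,0,0,1],
    [0,0,3,0,0,0,1],
    [0,0,0,0,0,0,1]
  ]
}}

```text
time: 1.53
tool_pos: [0.4996, -0.2616, 0.1389]
tool_rot: [-3.132, 0.005, 0.463]
contact_force: [-0.6, 0.8, -1.3]
opening: 0.0919
grip_force: 0.0
```

```bash
cat >> h.py <<'E'
def go(x,y,z,yaw):
    s=robot.observe(); p=s['tool_pos']; w=s['tool_rot'][2]; d=np.array([x,y,z])-p
    c,n=np.cos(w),np.sin(w); print('t',round(s['time'],2),'pos',p.round(4),'rot',s['tool_rot'].round(4),'F',s['contact_force'].round(1),s['torque'].round(2),'open',s['opening'].round(4))
    print('tool cm',(100*(d[0]*c+d[1]*n)).round(2),(100*(d[0]*n-d[1]*c)).round(2),(-100*d[2]).round(2),'rz',-(np.radians(yaw)-w))
E
python3 -c "
from h import *
go(.5072,-.2588,.022,26.5)"
```

```text
Traceback (most recent call last):
  File "h.py", line 16, in go
    c,n=np.cos(w),np.sin(w); print('t',round(s['time'],2),'pos',p.round(4),'rot',s['tool_rot'].round(4),'F',s['contact_force'].round(1),s['torque'].round(2),'open',s['opening'].round(4))
                                                                                                                                                                    ^^^^^^^^^^^^^^^^^^
AttributeError: 'float' object has no attribute 'round'
```

```bash
sed -i "s/s\['opening'\].round(4)/round(s['opening'],4)/" h.py
python3 -c "
from h import *
for i in range(3): c=cams.read_camera('side')
cv2.imwrite('pics/s1.png',cv2.resize(c['image'][130:250,180:340],(800,600)))
go(.5072,-.2588,.022,26.5)"
```

```text
t 1.68 pos [ 0.5023 -0.2648  0.1459] rot [ 3.1406e+00 -4.0000e-04  4.6140e-01] F [ 0.2 -0.2  0.4] [-0.07  0.01 -0.02] open 0.092
tool cm 0.71 -0.32 12.39 rz -0.001066243586037241
```

View pics/s1.png

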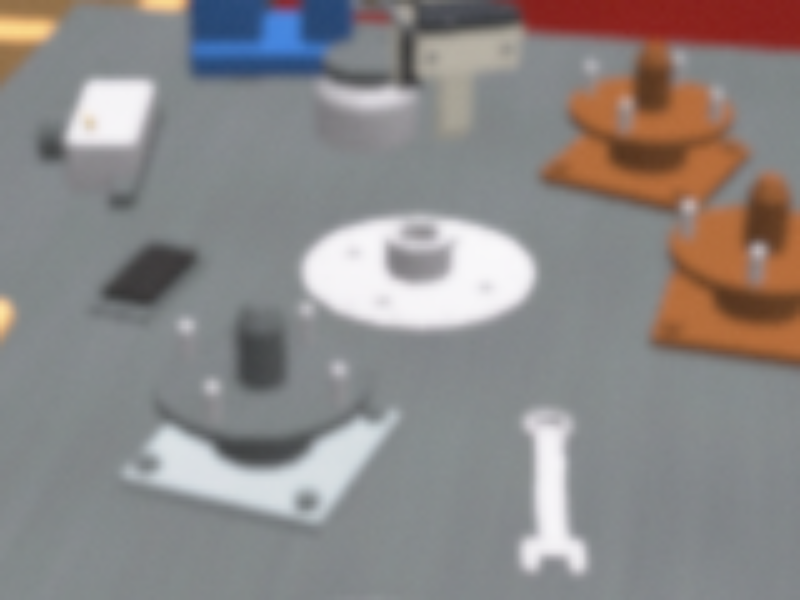

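The gripper is above and behind the boss at (418,255), which agrees with its measured pose. Next I'll descend and grip.

Emit:
{"method": "carry_out", "body": {
  "deltas": [
    [0.7,-0.3,1,0,0,0,1],
    [0,0,2.5,0,0,0,1],
    [0,0,2.5,0,0,0,1],
    [0,0,2.5,0,0,0,1],
    [0,0,2,0,0,0,1],
    [0,0,1.2,0,0,0,1],
    [0,0,0.6,0,0,0,1],
    [0,0,0,0,0,0,1]
  ]
}}

```text
time: 2.35
tool_pos: [0.507, -0.2584, 0.0214]
tool_rot: [-3.141, 0.0, 0.461]
contact_force: [-1.6, 0.2, 1.0]
opening: 0.0919
grip_force: 0.0
```

Emit:
{"method": "carry_out", "body": {
  "deltas": [
    [0,0,0,0,0,0,1],
    [0,0,0,0,0,0,0.6],
    [0,0,0,0,0,0,0.5],
    [0,0,0,0,0,0,0.4],
    [0,0,0,0,0,0,0.4],
    [0,0,0,0,0,0,0.4],
    [0,0,0,0,0,0,0.4],
    [0,0,0,0,0,0,0.4]
  ],
  "force": 45
}}

```text
time: 3.02
tool_pos: [0.506, -0.2571, 0.0217]
tool_rot: [-3.138, 0.001, 0.462]
contact_force: [-3.2, 6.7, 9.6]
opening: 0.0499
grip_force: 20.0
```

```bash
python3 -c "
from h import *
go(.5072,-.2588,.022,26.5);print(robot.observe()['grip_force'])"
```

```text
t 3.02 pos [ 0.506  -0.2571  0.0217] rot [-3.1381e+00  9.0000e-04  4.6150e-01] F [-3.2  6.7  9.6] [0.46 0.06 0.13] open 0.0499
tool cm 0.03 0.21 -0.03 rz -0.0010072577385275006
19.991959523322294
```

Opening is 49.9 mm, which matches gripping the flats. Lifting 13 cm.

Emit:
{"method": "carry_out", "body": {
  "deltas": [
    [0,0,0,0,0,0,0.35],
    [0,0,0,0,0,0,0.35],
    [0,0,-1,0,0,0,0.35],
    [0,0,-2,0,0,0,0.35],
    [0,0,-3,0,0,0,0.35],
    [0,0,-3,0,0,0,0.35],
    [0,0,-3,0,0,0,0.35],
    [0,0,-1,0,0,0,0.35]
  ]
}}

```text
time: 3.68
tool_pos: [0.5083, -0.2595, 0.1559]
tool_rot: [3.136, -0.003, 0.462]
contact_force: [0.9, -0.7, -7.4]
opening: 0.0497
grip_force: 45.0
```

```bash
python3 -c "
from h import *
for i in range(4): c=cams.read_camera('top')
s=cams.read_camera('side')
cv2.imwrite('pics/a2.png',np.hstack([cv2.resize(c['image'][120:240,240:400],(400,300)),cv2.resize(s['image'][100:220,180:340],(400,300))]))
go(.566,.0105,.17,26.5);print(robot.observe()['grip_force'])"
```

```text
t 3.93 pos [ 0.5056 -0.2577  0.1492] rot [-3.1376e+00  2.3000e-03  4.6170e-01] F [-0.2  0.7 -8.3] [ 0.01  0.01 -0.03] open 0.0498
tool cm 17.35 -21.32 -2.08 rz -0.000804272336491052
44.987812059698626
```

View pics/a2.png

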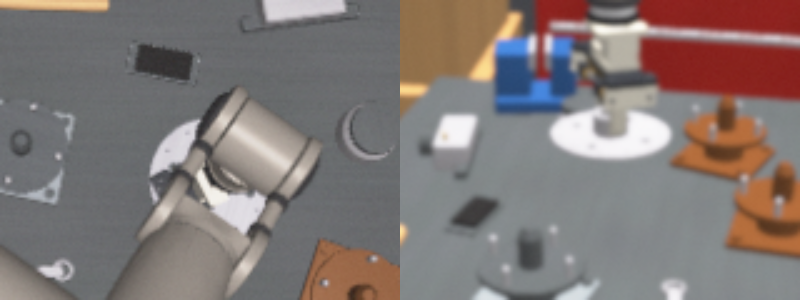

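The disc is held level and clear of the bench. Next I'll carry it over to the hub.

Emit:
{"method": "carry_out", "body": {
  "deltas": [
    [0.5,-0.6,-1,0,0,0,0.35],
    [1.2,-1.5,-1,0,0,0,0.35],
    [1.6,-2,-0.4,0,0,0,0.35],
    [1.6,-2,0,0,0,0,0.35],
    [1.6,-2,0,0,0,0,0.35],
    [1.6,-2,0,0,0,0,0.35],
    [1.6,-2,0,0,0,0,0.35],
    [1.6,-2,0,0,0,0,0.35]
  ]
}}

```text
time: 4.6
tool_pos: [0.5448, -0.0799, 0.1749]
tool_rot: [-3.14, 0.002, 0.462]
contact_force: [1.0, -0.1, -7.6]
opening: 0.05
grip_force: 45.0
```

Emit:
{"method": "carry_out", "body": {
  "deltas": [
    [1.6,-2,0,0,0,0,0.35],
    [1.6,-2,0,0,0,0,0.35],
    [1.5,-1.8,0,0,0,0,0.35],
    [1,-1,0,0,0,0,0.35],
    [0.4,-0.5,0,0,0,0,0.35],
    [0,0,0,0,0,0,0.35],
    [0,0,0,0,0,0,0.35],
    [0,0,0,0,0,0,0.35]
  ]
}}

```text
time: 5.27
tool_pos: [0.5671, 0.0095, 0.1755]
tool_rot: [3.141, 0.001, 0.461]
contact_force: [0.4, -0.7, -6.9]
opening: 0.0496
grip_force: 45.0
```

```bash
python3 -c "
from h import *
for i in range(3): c=cams.read_camera('top')
s=cams.read_camera('side')
cv2.imwrite('pics/a3.png',np.hstack([cv2.resize(c['image'][120:240,170:330],(400,300)),cv2.resize(s['image'][130:250,150:310],(400,300))]))
go(.566,.0105,.17,26.5)
# plate centre by cloud
for n,k in (('top',c),('side',s)):
    P=cloud(k); im=k['image']; m=(im.min(2)>140)&(abs(P[...,2]-.152)<.012)&(np.hypot(P[...,0]-.566,P[...,1]-.01)<.13)
    q=P[m]; print(n,len(q),np.median(q[:,2]), q.min(0),q.max(0))
    o=np.c_[2*q[:,:2],np.ones(len(q))]
    A=np.c_[q[:,:2],np.ones(len(q))]; print(np.linalg.lstsq(A,q[:,2],rcond=None)[0])
"
```

```text
t 5.47 pos [0.5672 0.0097 0.1757] rot [3.1414e+00 2.0000e-04 4.6050e-01] F [-0.5  0.7 -7.5] [0.02 0.01 0.02] open 0.0498
tool cm -0.07 -0.13 0.57 rz -0.002055343013359301
top 188 0.1616749100599807 [ 0.50214632 -0.07802392  0.15488246] [0.58359905 0.06087918 0.16397207]
[9.25366423e-05 7.95919209e-04 1.61065979e-01]
side 927 0.16210000660263857 [ 0.47966053 -0.06864302  0.15419602] [0.65434299 0.10302922 0.16399686]
[ 0.00235705 -0.00873246  0.160701  ]
```

View pics/a3.png

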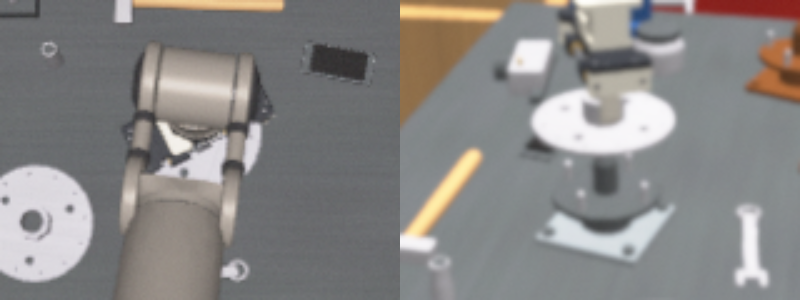

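The disc is level above the hub and roughly centred. I'll lower it over the nose, stop above the stud tips and check the forces.

Emit:
{"method": "carry_out", "body": {
  "deltas": [
    [-0.04,0,1,0,0,0,0.35],
    [0,0,1.2,0,0,0,0.35],
    [0,0,1.0,0,0,0,0.35],
    [0,0,0.6,0,0,0,0.35],
    [0,0,0.5,0,0,0,0.35],
    [0,0,0.4,0,0,0,0.35],
    [0,0,0.3,0,0,0,0.35],
    [0,0,0,0,0,0,0.35]
  ]
}}

```text
time: 6.13
tool_pos: [0.5668, 0.0105, 0.1252]
tool_rot: [-3.141, 0.001, 0.462]
contact_force: [-0.2, 0.4, -7.5]
opening: 0.0501
grip_force: 45.0
```

Emit:
{"method": "carry_out", "body": {
  "deltas": [
    [0,0,0.3,0,0,0,0.35],
    [0,0,0.3,0,0,0,0.35],
    [0,0,0,0,0,0,0.35],
    [0,0,0,0,0,0,0.35],
    [0,0,0,0,0,0,0.35],
    [0,0,0,0,0,0,0.35],
    [0,0,0,0,0,0,0.35],
    [0,0,0,0,0,0,0.35]
  ]
}}

```text
time: 6.8
tool_pos: [0.5668, 0.0106, 0.1196]
tool_rot: [-3.141, 0.0, 0.462]
contact_force: [-1.0, 2.3, -8.7]
opening: 0.0499
grip_force: 45.0
```

```bash
python3 -c "
from h import *
go(.567,.0095,.082,26.3)
s=cams.read_camera('side')
cv2.imwrite('pics/a4.png',cv2.resize(s['image'][160:240,190:290],(750,600)))
go(.567,.0095,.082,26.3)"
```

```text
t 6.8 pos [0.5668 0.0106 0.1196] rot [-3.1413e+00  3.0000e-04  4.6180e-01] F [-1.   2.3 -8.7] [ 0.3   0.21 -0.02] open 0.0499
tool cm -0.03 0.1 3.76 rz 0.0028164197274392344
t 6.85 pos [0.5668 0.0106 0.1196] rot [-3.1413e+00  3.0000e-04  4.6180e-01] F [-1.2  1.5 -9.1] [ 0.38  0.2  -0.01] open 0.0495
tool cm -0.03 0.11 3.76 rz 0.0028230026665816976
```

View pics/a4.png

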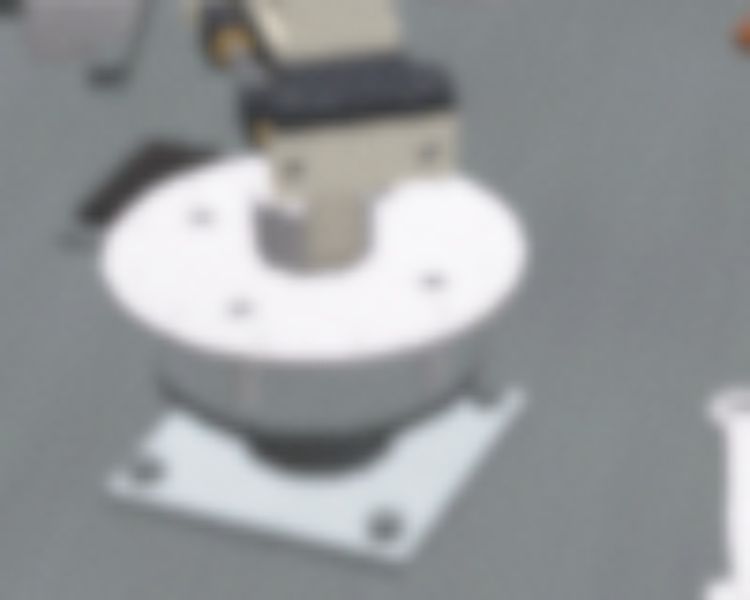

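The disc is over the nose with only light contact. The studs at (245,385) and (432,365) line up under the holes at (238,308) and (432,281), so I'll sink it gently.

Emit:
{"method": "carry_out", "body": {
  "deltas": [
    [0,0,0.2,0,0,0,0.35],
    [0,0,0.2,0,0,0,0.35],
    [0,0,0.2,0,0,0,0.35],
    [0,0,0.2,0,0,0,0.35],
    [0,0,0.2,0,0,0,0.35],
    [0,0,0.2,0,0,0,0.35],
    [0,0,0.2,0,0,0,0.35],
    [0,0,0,0,0,0,0.35]
  ]
}}

```text
time: 7.52
tool_pos: [0.5669, 0.0106, 0.1051]
tool_rot: [-3.141, 0.0, 0.462]
contact_force: [-1.4, 3.5, -8.1]
opening: 0.0501
grip_force: 45.0
```

Emit:
{"method": "carry_out", "body": {
  "deltas": [
    [0,0,0.3,0,0,0,0.35],
    [0,0,0.3,0,0,0,0.35],
    [0,0,0.3,0,0,0,0.35],
    [0,0,0.3,0,0,0,0.35],
    [0,0,0.3,0,0,0,0.35],
    [0,0,0.3,0,0,0,0.35],
    [0,0,0,0,0,0,0.35],
    [0,0,0,0,0,0,0.35]
  ]
}}

```text
time: 8.18
tool_pos: [0.5667, 0.0106, 0.0871]
tool_rot: [-3.141, 0.001, 0.462]
contact_force: [-1.0, 4.5, -9.9]
opening: 0.0496
grip_force: 45.0
```

Emit:
{"method": "carry_out", "body": {
  "deltas": [
    [0,0,0.1,0,0,0,0.35],
    [0,0,0.1,0,0,0,0.35],
    [0,0,0.1,0,0,0,0.35],
    [0,0,0.1,0,0,0,0.35],
    [0,0,0.1,0,0,0,0.35],
    [0,0,0,0,0,0,0.35],
    [0,0,0,0,0,0,0.35],
    [0,0,0,0,0,0,0.35]
  ]
}}

```text
time: 8.85
tool_pos: [0.567, 0.0106, 0.083]
tool_rot: [-3.141, -0.0, 0.462]
contact_force: [-1.2, 5.1, -6.6]
opening: 0.0499
grip_force: 45.0
```

Emit:
{"method": "carry_out", "body": {
  "deltas": [
    [0,0,0.1,0,0,0,0.35],
    [0,0,0,0,0,0,0.35],
    [0,0,0.1,0,0,0,0.35],
    [0,0,0,0,0,0,0.35],
    [0,0,0,0,0,0,0.35],
    [0,0,0,0,0,0,0.35],
    [0,0,0,0,0,0,0.35],
    [0,0,0,0,0,0,0.35]
  ]
}}

```text
time: 9.52
tool_pos: [0.5671, 0.0107, 0.0818]
tool_rot: [3.142, -0.001, 0.462]
contact_force: [-3.6, 5.8, 0.8]
opening: 0.0501
grip_force: 45.0
```

The face now pushes back with about 8 N at TCP z = 0.082, which puts the underside at 0.060, so the disc is home. Releasing and rising.

Emit:
{"method": "carry_out", "body": {
  "deltas": [
    [0,0,0,0,0,0,0.6],
    [0,0,0,0,0,0,0.8],
    [0,0,0,0,0,0,0.9],
    [0,0,0,0,0,0,0.9],
    [0,0,0,0,0,0,0.9],
    [0,0,0,0,0,0,0.9],
    [0,0,0,0,0,0,0.9],
    [0,0,0,0,0,0,0.9]
  ]
}}

```text
time: 10.18
tool_pos: [0.5671, 0.0104, 0.0807]
tool_rot: [3.141, -0.0, 0.462]
contact_force: [0.5, 0.9, -1.0]
opening: 0.0829
grip_force: 0.0
```

Emit:
{"method": "carry_out", "body": {
  "deltas": [
    [0,0,-0.5,0,0,0,0.9],
    [0,0,-1,0,0,0,0.9],
    [0,0,-2,0,0,0,0.9],
    [0,0,-2.5,0,0,0,0.9],
    [0,0,-2.5,0,0,0,0.9],
    [0,0,-2.5,0,0,0,0.9],
    [0,0,-1,0,0,0,0.9],
    [0,0,0,0,0,0,0.9]
  ]
}}

```text
time: 10.85
tool_pos: [0.5685, 0.0104, 0.204]
tool_rot: [3.138, -0.005, 0.462]
contact_force: [0.2, 0.4, 0.5]
opening: 0.0829
grip_force: 0.0
```

```bash
python3 -c "
from h import *
for i in range(3): s=cams.read_camera('side')
cv2.imwrite('pics/a5.png',cv2.resize(s['image'][160:240,190:290],(750,600)))
go(.567,.0105,.082,26.5)
P=cloud(s); im=s['image']; m=(im.min(2)>140)&(P[...,2]>.055)&(P[...,2]<.08)&(np.hypot(P[...,0]-.566,P[...,1]-.01)<.13)
q=P[m]; print(len(q),np.median(q[:,2]),(q.min(0)+q.max(0))/2, np.linalg.lstsq(np.c_[q[:,:2],np.ones(len(q))],q[:,2],rcond=None)[0])"
```

```text
t 11.0 pos [0.5662 0.0106 0.1994] rot [-3.1405e+00  1.9000e-03  4.6180e-01] F [ 0.8  0.5 -0.8] [ 0.01  0.01 -0.05] open 0.0826
tool cm 0.07 0.04 11.74 rz -0.0006950064905789644
1030 0.06841690431213127 [0.56595379 0.01283919 0.07082225] [ 0.00023844 -0.00572627  0.06861462]
```

View pics/a5.png

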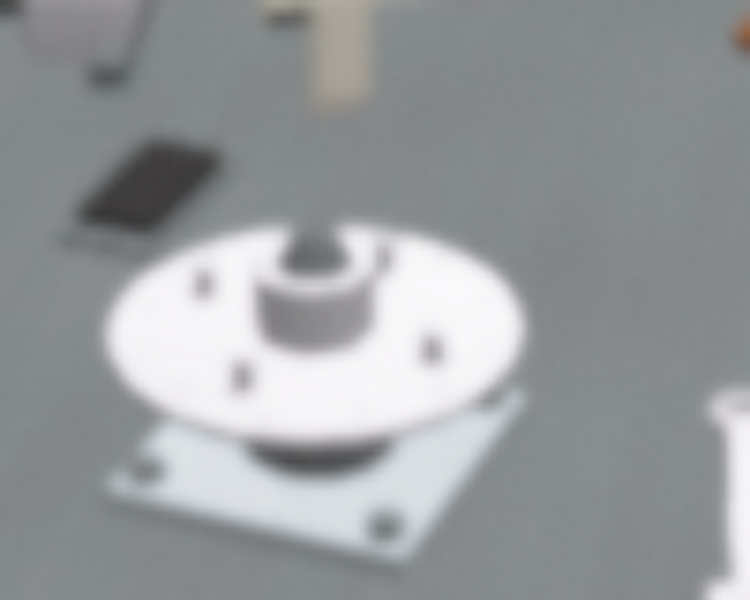

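The disc is flat and home: the plate top is at 0.068, all four studs show through the holes, and the nose shows above the boss. The gripper is clear.

```bash
python3 -c "
from cell import robot
print(robot.hand_in())"
```

```text
the job is handed in; nothing more can be done
None
```

The four-hole disc sits flat and fully home on the hub with all four studs through its holes; it is released, the gripper is clear, nothing else was knowingly touched, and the job is handed in (no verdict was returned).

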